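# Stand the stirring rod in the beaker, then crack open the stuck resin pot and hold it ajar

## Robot

A 6-joint arm with a two-finger parallel gripper is mounted at the origin on the work surface. World frame = base frame: x ahead of the robot, y to its left, z up, the work surface at z = 0. Lengths are in mm, angles in rad, forces in N, time in s.
With the tool pointing down it reaches from about 275 to 825 mm from the base axis. Payload 5.2 kg.
Tool frame: the origin (TCP) lies on the centre line of the jaws, within the pads' length; the fingertips stand 25 mm ahead of it and the grasp point (between the pads) lies 6 mm ahead of it; z points along the fingers, y is the direction in which the jaws open and shut (so a half turn about z gives the same grasp; the last joint's range is limited). The gripper opens to 93 mm and grips with 3 to 60 N. Pads are 15 mm wide; open, the fingers measure 128 mm over their backs; the gripper's body (75 mm by 188 mm) begins 65 mm behind the grasp point.
Start: joints at [-1.527, 0.259, 1.535, -0, 1.348, -0.203], TCP at [134.387, -533.334, 243.653] pointing down, gripper open.
Joint ranges: [-3.14, 3.14], [-0.91, 2.08], [0.19, 2.58], [-1.22, 4.36], [0.22, 2.71], [-3.12, 3.12]. Speed limits (rad/s): [2.57, 2.57, 3.14, 3.14, 3.14, 3.14].

## Interface

Orientations are given as a unit quaternion [w, x, y, z].
In Python, from workcell import ctrl, imaging gives the robot as it stands. The module is installed in compiled form; this text tells all that it offers.
- The arm moves only by the shell command python3 -m creep 'ROWS' [FORCE]. ROWS is JSON, one flat list of numbers, 7 for each row, row after row: the shift along the tool's x, y, z in mm, then the turn, a rotation vector about the tool's x, y, z in degrees, then the finger opening in mm, from 0 to 93. In form: [dx, dy, dz, ax, ay, az, hand, dx, dy, dz, ax, ay, az, hand, ...]. A call has 1 to 5 rows; each row shifts and turns the commanded pose from where the row before left it, along the tool's axes as they then stand; what a row does not reach is not made up. A row lasts 1/12 s, in which the tool goes at most 41.7 mm and 7.16 degrees, less where a joint would pass 70% of its speed; a pose out of reach is approached as far as the arm can. A call with a gripper value outside its range is refused whole. The fingers move at their own pace and stop on an object; FORCE is the grip in N (left out, the last holds). Time passes only in rows, so rows that do not move let the fingers close. It gives the time, the measured TCP pose, the force and the opening at its end, in the units of the state.
- ctrl.get_state(): the state, without advancing time (a new reading comes with each control period).
- imaging.read_camera(name): name is "scene" or "top" or "wrist"; returns (picture, depth): 400x640x3 uint8, red, green, blue; 400x640 float32, mm along the optical axis (not along the pixel's ray), 0 where there is no reading.
- imaging.calibration(name): a dict with "intrinsics" (3x3 intrinsics, pixels), "R" (3x3) and "t" (3): a world point X has camera coordinates R X + t. Camera axes: x right, y down, z forward; pixel columns grow to the right and rows downward; lengths in mm; the calibration is good to about 2 mm. A picture is of the moment at which its call begins: read the wrist's pose just before it. calibration takes no time and is no camera call; for the wrist camera it gives the pose at the moment of the call.
- ctrl.close_job(): hands the job in, once; it reports no verdict.
Trained networks look in the newest picture that a camera, given by its name, has taken for a name from the list of things; names that differ only in an ending like _2 or _b are one class to them, and where a whole thing is asked for, a point or a joint stands for the part that bears it (a point fixed in the world has none). Each returns a list of dicts, best first, with "confidence" (0 to 1); they miss things now and then, are a little off and sometimes report something else, mostly with a low value. They report only what shows in the picture. A call takes as long as a camera call. They do not tell look-alikes from the thing itself.
- imaging.outline_of(target, camera): "mask" (400x640 bool, what is visible of it) and "position" ([column, row] as shares, 0 to 1, of the picture: columns of its width, rows of its height, amid what is visible of it).
- imaging.landmark_of(target, camera): "position" ([column, row] as shares, 0 to 1, of the picture: columns of its width, rows of its height: a listed point, or the origin of a listed thing).
The state is a dict: "time_s": time; "joint_positions": joint angles; "qvel": joint speeds; "effort": joint torques, N m; "tcp_pos": TCP position; "ee_rot": TCP orientation; "force": force on the tool from outside, world axes, zero at the start; "torque": the same for the moment, N m; "grip_width": finger opening in mm.
Only numpy, scipy, OpenCV 4.12 (cv2) and the standard library are available. Lean on these libraries where they do the work, as an engineer would, in place of code of your own. Each camera call takes 0.05 s, during which the arm holds its last target.

## Task

Get ready to mix laminating resin in the plaster workshop: take the long plain round stirring rod out of the wooden tool block and stand it up in the aluminium mixing beaker (leaning on the beaker's rim is fine), and let go of it. Then pull the lid of the steel resin pot free of its sticky seal by its knob, and hold it level just slightly open, straight above the pot with a gap of about a finger's breadth (20 mm) all round so that it can vent; don't yank it wide open. Finish while still holding the lid there, touching nothing else, and leave the other tools and things where they are.

Things in the scene. Friction and masses are not known exactly. Their poses are not given: they have to be found in the camera images.
- rod: Plain straight steel stirring rod, 12 mm in diameter, 200 mm long, 100 g, standing upright in one of the wooden block's two holes (either one), its foot 15 mm above the table. Origin at the centre of its foot; z along the rod to the top end. The other hole holds a shorter tool with a bulged dark wooden handle, which stays.
- block: Wooden tool block fixed to the table, 70 x 150 x 60 mm (x, y, z). Origin at the centre of its underside. Two holes 14 mm wide and 45 mm deep from the top, on its y axis, 45 mm to either side of the middle.
- beaker: Open round aluminium mixing beaker, loose, 350 g: outside diameter 60 mm, wall 3 mm, 105 mm high, inner floor 6 mm above its underside. Origin at the centre of its underside, z up. It may stand on the robot's left or right.
- pot: Round steel resin pot fixed to the table, 120 mm in diameter, rim 110 mm above its underside. Origin at the centre of its underside, z up. It stands on the opposite side from the beaker.
- lid: Flat round steel lid on the pot, 124 mm in diameter, 10 mm thick, about 220 g, with an upright round black knob in the middle, 26 mm in diameter, from 10 to 54 mm above the lid's underside (grip it 35 to 42 mm above the underside to keep fingertips off the lid). Origin at the centre of its underside, which is 110 mm above the pot's origin when shut; z up.
- tape: Bystander: roll of paper tape lying flat, 90 mm in diameter, 36 mm high, nearer the robot. Origin at the centre of its underside.
- handle_tool: Bystander: the short tool in the block's other hole, bulged wooden handle up to 28 mm in diameter, 100 mm long, its top 115 mm above the table. Origin at the centre of its foot, z up.
- cast: Bystander: white plaster cast about 100 mm in diameter, 150 mm high with a pipe stub up to 200 mm, at the far left. Origin at the centre of its underside.
- spatula: Bystander: hand spatula lying at the far right, about 250 mm long.
- pot_rim (a point): Centre of the pot's rim, where the lid sticks: a straight upward pull on the lid (its weight included) climbs to a peak of about 12 to 20 N in the first 2 to 5 mm of lift, then collapses; from 6 to 10 mm the parting seal may even nudge the lid up by a few N, and from 12 mm up only the lid's weight is left. Turning does not loosen it. Unseen, a stem with a 14 mm bulb hangs 37 mm below the lid.
Mind the look-alikes: they are no part of the job. Leave any blue, pink or purple look-alike of the pot alone.

How it is judged (in metres and radians):
On the way, in this order (a step that is already met when the one before it is completed fails the run):
1. the rod stands in the beaker, let go (z of rod in the frame of beaker below 0.02 m and horizontal distance between rod and beaker below 0.03 m and angle between rod's own z axis and vertical below 0.55 rad and contact force between the fingers and rod below 0.1 N), for 0.2 s.
2. the lid has broken free of the seal and is held slightly open (z of lid in the frame of pot above 0.12 m and contact force between the fingers and lid above 1 N and contact force between lid and pot below 0.2 N), for 0.5 s.
At the end, for the whole second after the job is handed in: The fingers hold the lid still, level within 0.12 rad and centred within 15 mm over the pot, its underside 10 to 35 mm above the rim and nothing else carrying it; the rod stands by itself in the upright beaker, foot on the beaker's floor, leaning at most 0.55 rad (all of step 2 and z of lid in the frame of pot below 0.145 m and horizontal distance between lid and pot below 0.015 m and angle between lid's own z axis and vertical below 0.12 rad and linear speed of lid below 0.02 m/s and contact force between lid and beaker below 0.2 N and contact force between lid and tape below 0.2 N and contact force between lid and rod below 0.2 N and contact force between lid and handle_tool below 0.2 N and contact force between lid and spatula below 0.2 N and contact force between lid and cast below 0.2 N and contact force between the arm and rod below 0.1 N and contact force between the arm and beaker below 0.1 N and z of rod in the frame of beaker below 0.02 m and horizontal distance between rod and beaker below 0.03 m and angle between rod's own z axis and vertical below 0.55 rad and linear speed of rod below 0.03 m/s and angle between beaker's own z axis and vertical below 0.1 rad); the arm keeps its last pose, push and grip.
It fails at once if the lid is yanked wide open (more than 60 mm above the rim) (z of lid in the frame of pot above 0.17 m).
It fails at once if a bystander (tape, short tool, cast, spatula) is shifted by more than 30 mm (distance of any of tape, handle_tool, cast, spatula from where it was at the start of the episode above 0.03 m).
It fails at once if the beaker is knocked over (angle between beaker's own z axis and vertical above 0.6 rad).
It also fails if it takes over 51 s, if anything falls off the work surface, if the arm or the gripper's body presses on something with over 40 N, if the wrist force passes 120 N, or if a joint passes its speed limit or range.

## Working session

There is one attempt and no reset: what is moved stays moved. The work goes in short steps, Python scripts to look and compute and a shell command to move; the robot and the scene stay as the last step left them, time stands still between calls to the robot, and variables do not carry over. Pictures are saved under pics/ and viewed, and the job is handed in when it is done.

```bash
mkdir -p pics
python3 - <<'E'
from workcell import ctrl, imaging
import cv2, numpy as np
s=ctrl.get_state();print({k:np.round(v,3).tolist() for k,v in s.items()})
for n in("scene","top"):
    p,d=imaging.read_camera(n);c=imaging.calibration(n)
    np.savez(f"{n}0.npz",p=p,d=d,K=c["intrinsics"],R=c["R"],t=c["t"])
    cv2.imwrite(f"pics/{n}0.png",p[:,:,::-1])
    print(n,np.round(c["intrinsics"],1).tolist(),np.round(c["R"],3).tolist(),np.round(c["t"],1))
E
```

```text
{'time_s': 0.0, 'joint_positions': [-1.527, 0.259, 1.536, 0.0, 1.348, -0.203], 'qvel': [0.002, 0.001, -0.0, -0.002, -0.0, 0.0], 'effort': [0.0, -43.731, -28.401, 0.072, 0.041, -0.0], 'tcp_pos': [134.377, -532.804, 242.811], 'ee_rot': [-0.001, 0.992, 0.123, 0.0], 'force': [0.92, 0.003, 0.908], 'torque': [-0.005, 0.023, 0.02], 'grip_width': 92.963}
scene [[486.4, 0.0, 321.9], [0.0, 486.4, 200.0], [0.0, 0.0, 1.0]] [[0.364, 0.931, -0.018], [0.535, -0.225, -0.815], [-0.763, 0.287, -0.58]] [-248.8 -256.6 1950.8]
top [[470.6, 0.0, 318.9], [0.0, 470.6, 201.7], [0.0, 0.0, 1.0]] [[0.008, -1.0, -0.006], [-0.98, -0.007, -0.199], [0.199, 0.008, -0.98]] [  48.2  611.1 1220.5]
```

View pics/scene0.png

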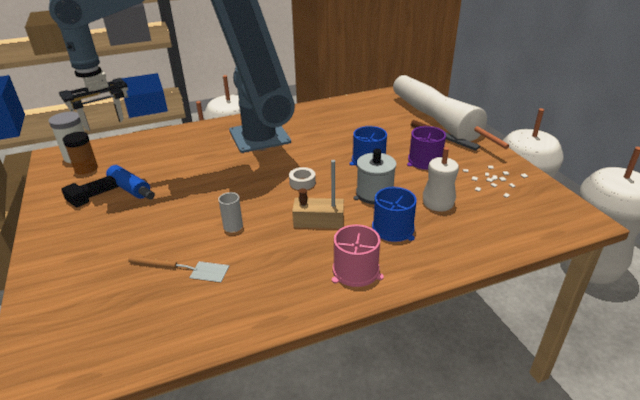

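View pics/top0.png

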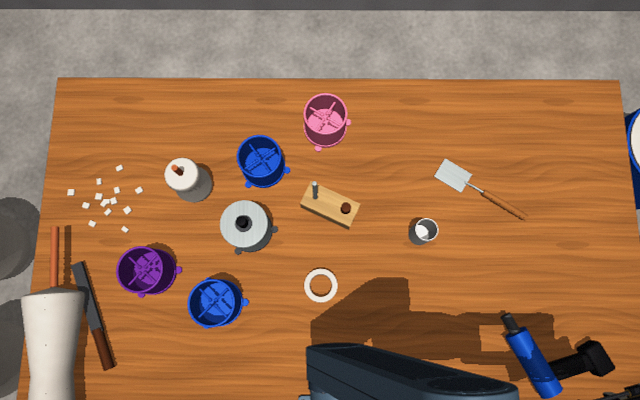

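Scene picture: the rod stands at (333,185) in the block at (318,213), with the dark handle at (303,198). The beaker is at (231,213) and the steel pot with its black knob at (376,178). In the top picture the rod tip is at about (315,185), the handle at (346,208), the beaker at (424,230) and the lid at (245,225). The blue, pink and purple open pots are look-alikes; only the grey one has a lid and knob. Next I'll enlarge a crop and measure.

```bash
cat > h.py <<'E'
import numpy as np,cv2
def load(n):
    z=np.load(n+".npz");return z["p"],z["d"],z["K"],z["R"],z["t"]
def cloud(d,K,R,t):
    v,u=np.indices(d.shape);X=np.stack([(u-K[0,2])*d/K[0,0],(v-K[1,2])*d/K[1,1],d],-1)
    W=(X-t)@R; W[d<=0]=np.nan; return W
def circ(P):
    A=np.c_[2*P,np.ones(len(P))];s=np.linalg.lstsq(A,(P**2).sum(1),rcond=None)[0]
    return s[:2],np.sqrt(s[2]+s[:2]@s[:2])
E
python3 - <<'E'
from h import *
p,d,K,R,t=load("top0");W=cloud(d,K,R,t)
c=cv2.resize(p[130:270,190:460],None,fx=2.9,fy=2.9,interpolation=cv2.INTER_CUBIC)
cv2.imwrite("pics/topcrop.png",c[:,:,::-1])
def box(u0,u1,v0,v1,z0,z1):
    m=W[v0:v1,u0:u1].reshape(-1,3);m=m[(m[:,2]>z0)&(m[:,2]<z1)];return m
def show(n,m):
    if len(m): r=cv2.minEnclosingCircle(m[:,:2].astype(np.float32));print(n,len(m),"mean",m.mean(0).round(1),"encl",np.round(r[0],1),round(r[1],1),"z",m[:,2].min().round(1),m[:,2].max().round(1))
show("rodtop",box(295,335,165,205,205,230))
show("rodall",box(295,335,165,205,80,200))
show("handle",box(330,365,190,225,75,130))
b=box(290,370,175,235,52,66);show("block",b);print(cv2.minAreaRect(b[:,:2].astype(np.float32)))
show("beaker",box(400,445,210,250,95,115))
show("lid",box(215,280,190,260,112,127))
show("knob",box(215,280,190,260,155,175))
show("tape",box(300,345,260,310,25,45))
show("cast",box(150,220,140,210,190,215))
print(W[300,500],W[60+40,420])
for n in ["scene0"]:
    p,d,K,R,t=load(n);W=cloud(d,K,R,t)
    show("S rod",box(325,342,155,200,80,220)); m=box(325,342,155,200,65,225)
    for a in range(70,220,30): show(a,m[(m[:,2]>a)&(m[:,2]<a+30)])
    show("S lid",box(345,410,140,190,112,127));show("S knob",box(345,410,140,190,130,170))
    show("S beaker",box(210,250,185,240,96,112));show("S handle",box(290,318,180,215,75,130))
E
```

```text
rodtop 22 mean [625.7  64.7 213.3] encl [626.2  64.6] 5.9 z 206.0 219.3
rodall 48 mean [622.4  64.5 144.5] encl [625.6  65. ] 5.9 z 85.3 196.9
handle 100 mean [586.3 -16.2 106.5] encl [587.9 -16.8] 13.6 z 82.1 118.1
block 1228 mean [605.6  25.3  59.3] encl [607.6  24.3] 82.0 z 52.1 65.8
((607.6737670898438, 24.30937957763672), (150.2191925048828, 71.25914001464844), 64.94528198242188)
beaker 116 mean [ 532.4 -226.3  103. ] encl [ 531.8 -226.4] 30.7 z 95.6 110.4
lid 1660 mean [540.7 247.2 119.7] encl [541.6 247.9] 62.0 z 112.0 126.8
knob 87 mean [541.3 247.4 163.1] encl [541.5 248.1] 13.2 z 156.0 167.3
tape 495 mean [388.6  48.3  35.4] encl [388.8  48.4] 44.7 z 26.5 43.2
cast 42 mean [667.  410.  198.6] encl [667.6 410.9] 8.9 z 191.1 204.6
[ 3.52405363e+02 -4.44273986e+02  1.31305648e-01] [ 936.17143702 -246.4758763    -2.10377719]
S rod 157 mean [628.1  57.5 152.5] encl [625.8  58.5] 8.5 z 84.4 214.7
70 17 mean [628.2  56.9  91.4] encl [627.2  57.6] 5.5 z 84.4 98.4
100 33 mean [628.2  57.4 113.4] encl [627.7  56.9] 6.1 z 100.0 127.4
130 36 mean [628.7  57.3 144.6] encl [628.   58.4] 5.5 z 130.2 159.4
160 36 mean [627.9  57.6 174.9] encl [626.6  58.1] 5.9 z 160.1 189.2
190 35 mean [627.6  58.1 204.2] encl [624.7  58.4] 7.7 z 191.0 214.7
S lid 601 mean [550.4 237.  118.8] encl [588.  250.9] 110.9 z 112.1 125.8
S knob 102 mean [546.  239.1 149.5] encl [541.9 239.9] 14.1 z 130.1 166.0
S beaker 126 mean [ 532.4 -232.4  101.1] encl [ 532.  -234.5] 33.7 z 96.0 107.4
S handle 113 mean [593.4 -25.   97.8] encl [589.8 -24.1] 13.9 z 75.1 115.2
```

View pics/topcrop.png

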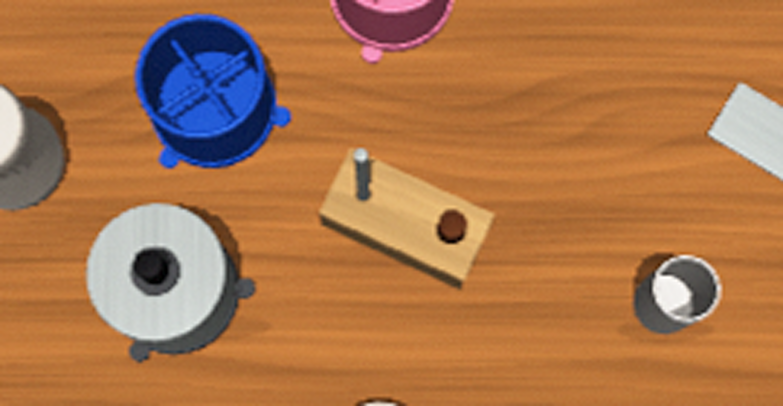

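The crop confirms it: the thin plain rod is in the block's left hole, the dark bulged handle in the right one. The grey lidded pot is at crop (155,270) and the beaker at (680,290). I'll square the tool with the world axes, rise, and travel toward the block.

```bash
python3 -m creep '[0,0,-30,0,0,7.05,93,0,0,-30,0,0,7.05,93,0,0,-27,0,0,0,93]'
python3 -m creep '[23,-28,0,0,0,0,93,23,-28,0,0,0,0,93,23,-28,0,0,0,0,93,23,-28,0,0,0,0,93,23,-28,0,0,0,0,93]'
python3 -m creep '[23,-28,0,0,0,0,93,23,-28,0,0,0,0,93,23,-28,0,0,0,0,93,23,-28,0,0,0,0,93,23,-28,0,0,0,0,93]'
python3 -m creep '[23,-28,0,0,0,0,93,23,-28,0,0,0,0,93,23,-28,0,0,0,0,93,23,-28,0,0,0,0,93,23,-28,0,0,0,0,93]'
python3 - <<'E'
from workcell import ctrl, imaging
import cv2, numpy as np
s=ctrl.get_state();print({k:np.round(v,3).tolist() for k,v in s.items()})
c=imaging.calibration("wrist");p,d=imaging.read_camera("wrist")
np.savez("w1.npz",p=p,d=d,K=c["intrinsics"],R=c["R"],t=c["t"])
cv2.imwrite("pics/w1.png",p[:,:,::-1]);print("cam at",-c["R"].T@c["t"],c["R"].round(2).tolist())
E
```

```text
time_s: 0.35
tcp_pos: [134.4, -532.9, 331.3]
ee_rot: [-0.001, 1.0, -0.003, -0.0]
force: [0.1, -0.2, 0.7]
grip_width: 92.5
time_s: 0.77
tcp_pos: [249.9, -391.7, 330.3]
ee_rot: [-0.0, 1.0, -0.0, -0.0]
force: [0.5, -0.3, -0.2]
grip_width: 93.1
time_s: 1.18
tcp_pos: [364.8, -251.4, 330.4]
ee_rot: [-0.0, 1.0, 0.0, -0.0]
force: [0.3, -0.4, -0.2]
grip_width: 93.3
time_s: 1.6
tcp_pos: [479.7, -111.3, 330.4]
ee_rot: [-0.0, 1.0, 0.0, -0.0]
force: [0.8, -1.2, 0.3]
grip_width: 92.9
{'time_s': 1.6, 'joint_positions': [-0.455, 0.108, 1.511, -0.0, 1.523, 1.115], 'qvel': [0.896, 0.35, -0.39, -0.003, 0.035, 0.893], 'effort': [-3.155, -39.363, -28.189, 0.219, 0.13, -1.157], 'tcp_pos': [479.748, -111.263, 330.39], 'ee_rot': [-0.0, 1.0, 0.0, -0.0], 'force': [0.808, -1.202, 0.325], 'torque': [0.074, -0.01, 0.02], 'grip_width': 92.913}
cam at [ 559.72243734 -110.91887529  472.36737807] [[0.0, -1.0, -0.0], [-0.96, -0.0, 0.28], [-0.28, 0.0, -0.96]]
```

View pics/w1.png

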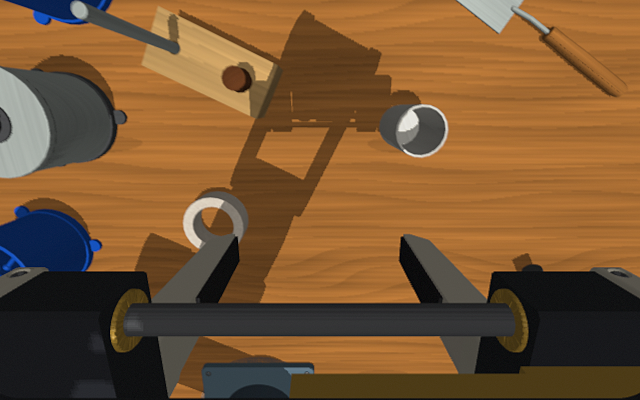

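The wrist view shows the rod (tip (80,10), hole (178,47)), the handle (237,78), the beaker rim (418,131) and the lid edge on the left at (0,125). I'll measure them.

```bash
cat > meas.py <<'E'
from h import *
import sys
n=sys.argv[1];p,d,K,R,t=load(n);W=cloud(d,K,R,t)
M=W.reshape(-1,3)
def sel(x,y,r,z0,z1):
    return M[(np.hypot(M[:,0]-x,M[:,1]-y)<r)&(M[:,2]>z0)&(M[:,2]<z1)]
def show(n,m):
    if len(m)>3: r=cv2.minEnclosingCircle(m[:,:2].astype(np.float32));print(n,len(m),"mean",m.mean(0).round(1),"encl",np.round(r[0],1),round(r[1],1),"z",m[:,2].min().round(1),m[:,2].max().round(1))
for a in range(70,225,25): show(f"rod{a}",sel(625,62,20,a,a+25))
show("handle",sel(587,-18,25,95,125))
b=sel(532,-228,40,97,115);show("beaker",b)
if len(b)>9: print(circ(b[:,:2]))
show("lid",sel(541,247,70,112,127));show("knob",sel(541,247,25,155,175))
E
python3 meas.py w1
python3 - <<'E'
from workcell import ctrl, imaging
from h import *
p,d,K,R,t=load("top0")
imaging.read_camera("top")
for n in("rod","beaker","lid","pot_rim"):
    print(n,[(round(r["confidence"],2),(np.array(r["position"])*[640,400]).round(1).tolist()) for r in imaging.landmark_of(n,"top")[:3]])
E
```

```text
rod70 112 mean [624.3  58.2  82.8] encl [625.6  61.8] 5.9 z 70.5 95.0
rod95 144 mean [624.3  58.2 107.9] encl [625.5  61.7] 6.0 z 95.2 119.4
rod120 179 mean [624.3  58.1 133.1] encl [625.6  61.6] 6.0 z 120.1 144.9
rod145 227 mean [624.3  58.1 158.2] encl [625.6  61.6] 6.1 z 145.5 169.9
rod170 296 mean [624.2  58.1 182.9] encl [625.3  61.4] 6.1 z 170.0 195.0
rod195 532 mean [624.8  59.6 209.8] encl [625.7  61.6] 6.5 z 195.0 217.4
handle 518 mean [587.6 -20.2 111.8] encl [588.  -19.1] 12.8 z 95.1 116.6
beaker 634 mean [ 532.  -229.8  104.1] encl [ 531.7 -228.5] 30.0 z 97.0 108.3
(array([ 531.7706667 , -227.94172298]), np.float64(28.146932795346483))
lid 4826 mean [536.4 212.7 120.5] encl [540.2 238.3] 60.8 z 112.0 126.0
rod [(0.67, [315.5, 199.2])]
beaker []
lid [(0.7, [243.7, 222.7])]
pot_rim [(0.76, [258.5, 157.1]), (0.73, [318.4, 287.2]), (0.62, [140.3, 267.3])]
```

```bash
python3 -m creep '[20,-25,0,0,0,0,93,20,-25,0,0,0,0,93,20,-25,0,0,0,0,93,20,-25,0,0,0,0,93,20,-25,0,0,0,0,93]'
python3 -m creep '[20,-25,0,0,0,0,93,20,-22,0,0,0,0,93,0,0,0,0,0,0,93,0,0,0,0,0,0,93]'
```

```text
time_s: 2.32
tcp_pos: [579.4, 11.0, 330.8]
ee_rot: [0.0, 1.0, -0.001, 0.0]
force: [0.7, -0.2, -0.0]
grip_width: 93.5
time_s: 2.65
tcp_pos: [619.1, 58.1, 329.8]
ee_rot: [0.0, 1.0, 0.0, -0.001]
force: [-0.1, -0.8, 0.1]
grip_width: 93.3
```

```bash
python3 -m creep '[6.4,-3.5,20,0,0,0,93,0,0,35,0,0,0,93,0,0,35,0,0,0,93,0,0,35,0,0,0,93,0,0,25,0,0,0,93]'
python3 -m creep '[0,0,10,0,0,0,93,0,0,0,0,0,0,93,0,0,0,0,0,0,93]'
python3 - <<'E'
from workcell import ctrl, imaging
import cv2, numpy as np
c=imaging.calibration("wrist");p,d=imaging.read_camera("wrist")
np.savez("w2.npz",p=p,d=d,K=c["intrinsics"],R=c["R"],t=c["t"])
cv2.imwrite("pics/w2.png",p[:,:,::-1])
E
python3 meas.py w2
```

```text
time_s: 3.07
tcp_pos: [623.1, 59.9, 178.0]
ee_rot: [0.0, 1.0, -0.001, -0.002]
force: [-0.1, -0.4, -0.9]
grip_width: 93.4
time_s: 3.32
tcp_pos: [625.5, 61.0, 171.8]
ee_rot: [0.0, 1.0, -0.001, 0.0]
force: [1.1, 0.3, 0.8]
grip_width: 92.9
rod70 146 mean [630.5  62.2  83.4] encl [626.7  62.3] 5.9 z 70.2 95.0
rod95 199 mean [630.4  62.2 108.3] encl [626.3  62.2] 5.9 z 95.0 119.8
rod120 281 mean [630.5  62.1 133.3] encl [626.2  62.3] 6.0 z 120.2 145.0
rod145 420 mean [630.4  62.1 158.5] encl [626.5  62.3] 6.1 z 145.0 170.0
rod170 655 mean [630.4  62.1 183.5] encl [626.5  62.3] 6.1 z 170.1 195.0
rod195 515 mean [628.9  62.1 203.9] encl [626.3  61.9] 6.5 z 195.0 216.9
lid 733 mean [600.2 236.9 118.1] encl [594.9 242.9] 31.3 z 112.1 122.3
```

View pics/w2.png

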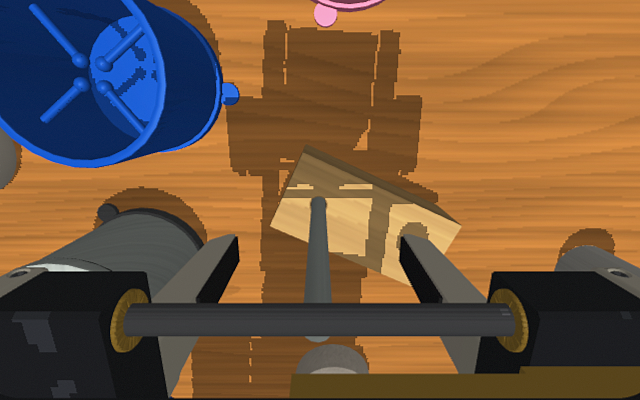

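The wrist view puts the rod (column ~318) midway between the jaws, with the plain rod still in its hole at (318,203). I'll close on it.

```bash
python3 -m creep '[0.5,-0.8,0,0,0,0,40,0,0,0,0,0,0,20,0,0,0,0,0,0,8,0,0,0,0,0,0,8,0,0,0,0,0,0,8]' 30
python3 -m creep '[0,0,0,0,0,0,8,0,0,0,0,0,0,8,0,0,0,0,0,0,8,0,0,0,0,0,0,8]' 30
```

```text
time_s: 3.78
tcp_pos: [626.0, 63.4, 171.2]
ee_rot: [0.0, 1.0, 0.001, 0.0]
force: [-0.2, -0.2, 0.3]
grip_width: 64.1
time_s: 4.12
tcp_pos: [625.8, 63.3, 170.6]
ee_rot: [0.0, 1.0, 0.0, -0.0]
force: [-0.9, 0.6, 0.0]
grip_width: 37.9
```

```bash
python3 -m creep '[0,1,0,0,0,0,8,0,0,0,0,0,0,8,0,0,0,0,0,0,8,0,0,0,0,0,0,8,0,0,0,0,0,0,8]' 30
python3 -m creep '[0,0,0,0,0,0,8,0,0,0,0,0,0,8,0,0,0,0,0,0,8]' 30
```

```text
time_s: 4.53
tcp_pos: [625.8, 62.3, 170.6]
ee_rot: [0.0, 1.0, 0.0, -0.0]
force: [-0.0, -0.2, -0.4]
grip_width: 12.0
time_s: 4.78
tcp_pos: [625.9, 62.3, 170.6]
ee_rot: [0.0, 1.0, 0.0, -0.0]
force: [-1.2, 0.6, 0.3]
grip_width: 11.6
```

Gripped at 12 mm. Now I'll lift straight up 130 mm.

```bash
python3 -m creep '[0,0,-5,0,0,0,8,0,0,-15,0,0,0,8,0,0,-25,0,0,0,8,0,0,-25,0,0,0,8,0,0,-25,0,0,0,8]'
python3 -m creep '[0,0,-25,0,0,0,8,0,0,-20,0,0,0,8,0,0,0,0,0,0,8,0,0,0,0,0,0,8]'
python3 - <<'E'
from workcell import ctrl, imaging
import cv2, numpy as np
for n in("wrist","scene"):
    c=imaging.calibration(n);p,d=imaging.read_camera(n)
    np.savez(n+"3.npz",p=p,d=d,K=c["intrinsics"],R=c["R"],t=c["t"])
    cv2.imwrite(f"pics/{n}3.png",p[:,:,::-1])
E
python3 meas.py wrist3
```

```text
time_s: 5.2
tcp_pos: [625.6, 62.3, 266.7]
ee_rot: [-0.0, 1.0, 0.0, -0.0]
force: [0.5, 0.0, -1.7]
grip_width: 11.4
time_s: 5.53
tcp_pos: [626.3, 62.4, 311.6]
ee_rot: [0.0, 1.0, 0.0, 0.001]
force: [0.2, 0.8, -1.8]
grip_width: 11.1
rod145 35 mean [631.5  63.2 163.8] encl [629.2  63.1] 5.3 z 158.1 169.8
rod170 97 mean [631.3  62.8 182.9] encl [627.1  63. ] 5.9 z 170.1 194.7
rod195 122 mean [631.2  63.  208. ] encl [627.1  62.9] 6.0 z 195.1 219.8
rod220 166 mean [631.2  62.8 233.1] encl [627.3  62.9] 5.8 z 220.4 244.8
handle 440 mean [589.8 -17.8 111. ] encl [588.3 -19.2] 13.1 z 95.2 117.1
beaker 871 mean [ 532.5 -228.5  102.8] encl [ 531.5 -227.8] 30.9 z 97.0 107.6
(array([ 532.34615147, -227.66106305]), np.float64(28.230730277127464))
lid 6740 mean [551.7 244.  120.9] encl [541.7 245.6] 62.3 z 112.3 126.7
knob 567 mean [543.6 243.4 163.4] encl [542.  245.4] 13.6 z 155.2 166.7
```

View pics/wrist3.png

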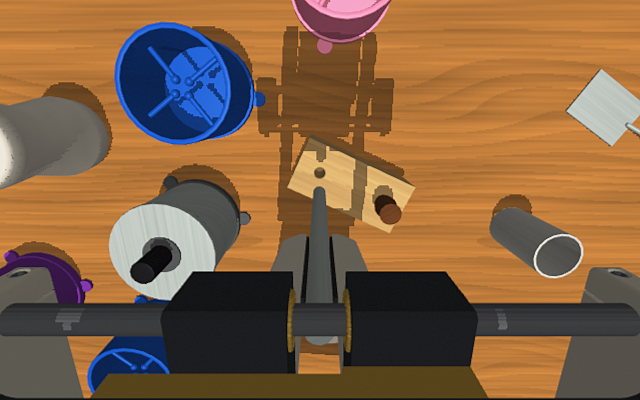

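View pics/scene3.png

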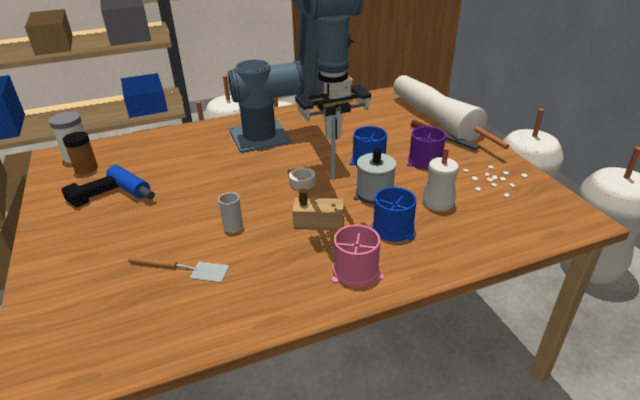

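The rod is out of the hole and hangs straight (foot at about z=155). Next I'll carry it over the beaker at (532,-228), tilted 10° so it leans across the jaw direction.

```bash
python3 -m creep '[-6,15,0,0,0,0,8,-11,27,0,0,0,0,8,-11,27,0,0,0,0,8,-11,27,0,0,0,0,8,-11,27,0,0,0,0,8]'
python3 -m creep '[-11,27,0,0,0,0,8,-11,27,0,0,0,0,8,-11,27,0,0,0,0,8,-11,27,0,0,0,0,8,-11,27,0,0,0,0,8]'
python3 -m creep '[-11,27,0,0,0,0,8,-3,6,0,0,0,0,8,0,0,0,0,0,0,8,0,0,0,0,5,0,8]'
python3 -m creep '[0,0,0,0,5,0,8,0,0,0,0,0,0,8,0,0,0,0,0,0,8]'
```

```text
time_s: 6.05
tcp_pos: [574.5, -61.3, 308.2]
ee_rot: [-0.001, 1.0, 0.001, -0.002]
force: [0.6, -0.5, -1.3]
grip_width: 11.8
time_s: 6.47
tcp_pos: [519.6, -196.5, 308.4]
ee_rot: [-0.001, 1.0, 0.0, -0.002]
force: [-0.3, -0.5, -0.6]
grip_width: 11.2
time_s: 6.8
tcp_pos: [508.2, -228.4, 308.1]
ee_rot: [-0.002, 0.999, 0.0, 0.042]
force: [1.4, 0.5, -1.6]
grip_width: 11.3
time_s: 7.05
tcp_pos: [506.3, -227.4, 310.1]
ee_rot: [-0.001, 0.996, 0.0, 0.086]
force: [-0.2, 0.3, -0.7]
grip_width: 11.6
```

Run:
```python
from workcell import ctrl, imaging
import cv2, numpy as np
n="wrist"
c=imaging.calibration(n);p,d=imaging.read_camera(n)
np.savez(n+"4.npz",p=p,d=d,K=c["intrinsics"],R=c["R"],t=c["t"])
cv2.imwrite(f"pics/{n}4.png",p[:,:,::-1])
from h import *
W=cloud(d,c["intrinsics"],c["R"],c["t"]).reshape(-1,3)
for z in range(145,260,15):
    m=W[(abs(W[:,2]-z)<7.5)&(np.hypot(W[:,0]-525,W[:,1]+228)<45)]
    if len(m): print(z,len(m),m.mean(0).round(1),m.min(0).round(1),m.max(0).round(1))
b=W[(W[:,2]>97)&(W[:,2]<112)&(np.hypot(W[:,0]-532,W[:,1]+228)<40)]
print(b.min(0),b.max(0),cv2.minEnclosingCircle(b[:,:2].astype(np.float32)))
```

```text
160 24 [ 536.7 -226.4  163.7] [ 533.9 -231.7  160.3] [ 538.3 -221.1  167.3]
175 50 [ 534.6 -226.5  175. ] [ 528.8 -232.4  167.8] [ 536.9 -220.6  182.1]
190 66 [ 531.9 -226.6  190. ] [ 527.7 -232.3  182.6] [ 534.6 -220.8  197.2]
205 72 [ 529.4 -226.6  205.6] [ 525.8 -232.   197.6] [ 531.8 -221.1  212.3]
220 87 [ 526.6 -226.8  220.6] [ 522.  -232.5  213.2] [ 529.3 -220.7  227.3]
235 103 [ 524.1 -226.7  235.5] [ 520.4 -232.3  227.7] [ 526.7 -220.9  242.5]
250 122 [ 521.4 -226.7  250.3] [ 516.8 -232.6  242.7] [ 524.4 -220.8  257.5]
[ 503.89612024 -257.75503694   97.01306479] [ 561.25712736 -199.39048971  107.62064976] ((531.5438842773438, -228.7196807861328), 29.78316879272461)
```

View pics/wrist4.png

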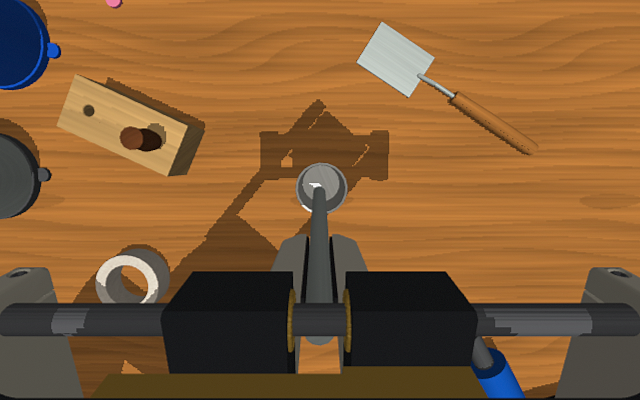

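The picture shows the rod aimed into the beaker at (322,188), and the measurement puts it within 2 mm of centre. I'll lower it straight down.

```bash
python3 -m creep '[1,1.5,0,0,0,0,8,-5.2,0,29.5,0,0,0,8,-5.2,0,29.5,0,0,0,8,-5.2,0,29.5,0,0,0,8,0,0,0,0,0,0,8]'
python3 -m creep '[-5.2,0,29.5,0,0,0,8,-2.6,0,14.8,0,0,0,8,0,0,0,0,0,0,8,0,0,0,0,0,0,8]'
```

```text
time_s: 7.52
tcp_pos: [505.9, -227.7, 214.7]
ee_rot: [-0.004, 0.997, 0.001, 0.082]
force: [-0.9, 1.3, -1.2]
grip_width: 11.6
time_s: 7.85
tcp_pos: [508.9, -230.3, 176.7]
ee_rot: [-0.0, 0.996, 0.001, 0.087]
force: [-0.1, -0.2, -0.6]
grip_width: 11.4
```

```bash
python3 -m creep '[-1.5,0,8.8,0,0,0,8,0,0,0,0,0,0,8,0,0,0,0,0,0,8]'
python3 -m creep '[-0.3,0,2,0,0,0,8,0,0,0,0,0,0,8,0,0,0,0,0,0,8]'
python3 -m creep '[-0.3,0,2,0,0,0,8,0,0,0,0,0,0,8,0,0,0,0,0,0,8]'
```

```text
time_s: 8.1
tcp_pos: [508.5, -230.4, 167.8]
ee_rot: [0.0, 0.996, 0.0, 0.087]
force: [-0.5, 0.0, -1.4]
grip_width: 11.7
time_s: 8.35
tcp_pos: [508.3, -230.4, 165.4]
ee_rot: [0.0, 0.996, 0.0, 0.087]
force: [-1.6, -0.3, -0.8]
grip_width: 11.2
time_s: 8.6
tcp_pos: [508.1, -230.2, 162.9]
ee_rot: [-0.0, 0.996, 0.0, 0.087]
force: [-0.2, -0.0, -2.4]
grip_width: 11.6
```

```bash
python3 -m creep '[-0.2,0,1.5,0,0,0,8,0,0,0,0,0,0,8,0,0,0,0,0,0,8]'
python3 -m creep '[-0.2,0,1,0,0,0,8,0,0,0,0,0,0,8,0,0,0,0,0,0,8]'
python3 - <<'E'
from workcell import imaging
import cv2
for n in("wrist","scene"):
    p,d=imaging.read_camera(n)
    if n=="scene": p=cv2.resize(p[80:260,150:330],None,fx=3.2,fy=3.2)
    cv2.imwrite(f"pics/{n}5.png",p[:,:,::-1])
E
```

```text
time_s: 8.85
tcp_pos: [508.2, -230.2, 161.4]
ee_rot: [-0.0, 0.996, 0.0, 0.087]
force: [-0.6, -0.2, -1.3]
grip_width: 11.9
time_s: 9.1
tcp_pos: [508.3, -230.3, 160.4]
ee_rot: [-0.0, 0.996, 0.0, 0.087]
force: [-0.0, -0.5, -0.9]
grip_width: 11.2
```

View pics/scene5.png

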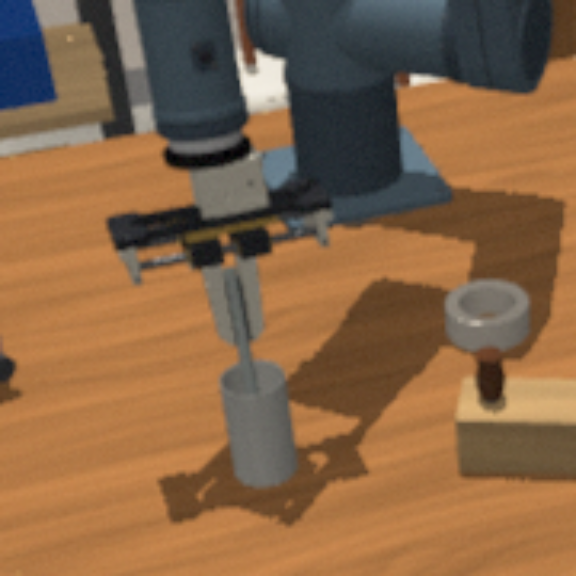

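View pics/wrist5.png

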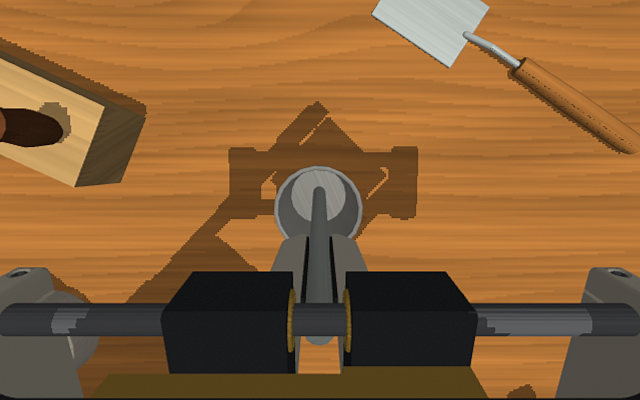

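The rod's foot is inside the upright beaker at (320,190), and the jaws clear the rim. I'll ease down to contact and release.

```bash
python3 -m creep '[-0.2,0,1,0,0,0,8,0,0,0,0,0,0,8,0,0,0,0,0,0,8]'
python3 -m creep '[-0.2,0,1,0,0,0,8,0,0,0,0,0,0,8,0,0,0,0,0,0,8]'
python3 -m creep '[-0.2,0,1,0,0,0,8,0,0,0,0,0,0,8,0,0,0,0,0,0,8]'
```

```text
time_s: 9.45
tcp_pos: [508.4, -230.4, 160.0]
ee_rot: [0.0, 0.996, 0.0, 0.087]
force: [-2.3, 1.0, 4.2]
grip_width: 11.3
time_s: 9.7
tcp_pos: [508.6, -230.5, 159.9]
ee_rot: [0.0, 0.996, 0.0, 0.088]
force: [-3.2, 1.9, 10.3]
grip_width: 12.0
time_s: 9.95
tcp_pos: [508.8, -230.6, 159.7]
ee_rot: [0.001, 0.996, 0.001, 0.088]
force: [-5.3, 3.0, 15.1]
grip_width: 11.4
```

Contact with the floor. I'll back off 2.5 mm and open.

```bash
python3 -m creep '[0.5,0,-2.5,0,0,0,8,0,0,0,0,0,0,8,0,0,0,0,0,0,93,0,0,0,0,0,0,93,0,0,0,0,0,0,93]'
python3 -m creep '[0,0,0,0,0,0,93,0,0,0,0,0,0,93,0,0,0,0,0,0,93,0,0,0,0,0,0,93,0,0,0,0,0,0,93]'
python3 -m creep '[0,0,0,0,0,0,93,0,0,0,0,0,0,93]'
python3 - <<'E'
from workcell import imaging
import cv2
for n in("wrist","scene"):
    p,d=imaging.read_camera(n)
    if n=="scene": p=cv2.resize(p[80:260,150:330],None,fx=3.2,fy=3.2)
    cv2.imwrite(f"pics/{n}6.png",p[:,:,::-1])
E
```

```text
time_s: 10.37
tcp_pos: [508.2, -230.2, 159.5]
ee_rot: [-0.0, 0.996, 0.0, 0.087]
force: [-0.2, 0.4, -0.7]
grip_width: 27.0
time_s: 10.78
tcp_pos: [508.3, -230.3, 159.9]
ee_rot: [-0.0, 0.996, 0.0, 0.087]
force: [-0.1, 0.6, -0.0]
grip_width: 60.4
time_s: 10.95
tcp_pos: [508.3, -230.3, 160.0]
ee_rot: [-0.0, 0.996, 0.0, 0.087]
force: [0.4, -0.1, 0.2]
grip_width: 73.6
```

View pics/scene6.png

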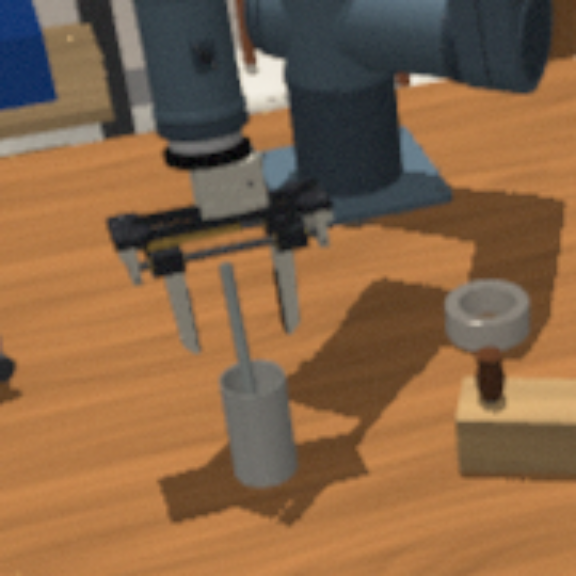

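View pics/wrist6.png

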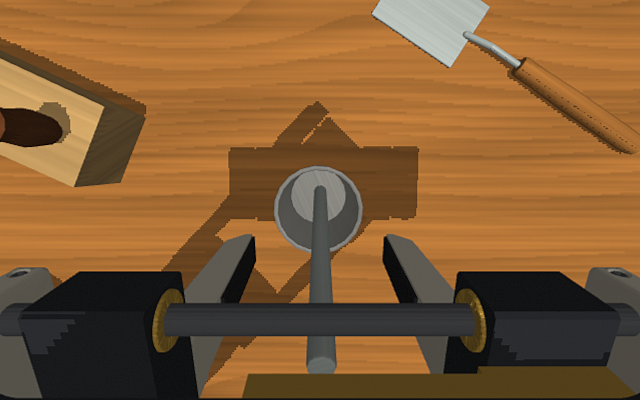

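The rod stands leaning on the beaker rim, free and midway between the open jaws. I'll retreat along the tool axis.

```bash
python3 -m creep '[0,0,-10,0,0,0,93,0,0,-25,0,0,0,93,0,0,-30,0,0,0,93,0,0,-30,0,0,0,93,0,0,-30,0,0,0,93]'
python3 -m creep '[0,0,-10,0,-5,0,93,0,0,0,0,-5,0,93,0,0,0,0,0,0,93,0,0,0,0,0,0,93]'
python3 - <<'E'
from workcell import imaging
import cv2,numpy as np
for n in("wrist","scene"):
    c=imaging.calibration(n);p,d=imaging.read_camera(n)
    np.savez(n+"7.npz",p=p,d=d,K=c["intrinsics"],R=c["R"],t=c["t"])
    cv2.imwrite(f"pics/{n}7.png",p[:,:,::-1])
E
python3 meas.py wrist7
python3 - <<'E'
from h import *
W=cloud(*load("wrist7")[1:]).reshape(-1,3)
for z in range(110,215,20):
    m=W[(abs(W[:,2]-z)<5)&(np.hypot(W[:,0]-505,W[:,1]+228)<55)]
    if len(m): print(z,len(m),m.mean(0).round(1))
E
```

```text
time_s: 11.47
tcp_pos: [486.0, -230.1, 285.1]
ee_rot: [0.0, 0.996, 0.0, 0.087]
force: [0.5, -0.3, -0.3]
grip_width: 92.9
time_s: 11.8
tcp_pos: [485.5, -230.0, 292.9]
ee_rot: [-0.0, 1.0, 0.001, 0.001]
force: [0.0, -0.4, -0.2]
grip_width: 92.7
handle 801 mean [587.6 -22.2 110.2] encl [587.4 -18.9] 13.4 z 95.0 117.6
beaker 626 mean [ 530.4 -228.7  105.1] encl [ 531.5 -228.8] 29.9 z 97.0 114.3
(array([ 533.03636474, -228.71511573]), np.float64(27.105987300278333))
110 413 [ 530.8 -228.7  106.4]
130 55 [ 508.5 -230.   130.1]
150 62 [ 503.2 -230.6  150. ]
170 76 [ 497.7 -230.4  170. ]
190 97 [ 492.2 -230.4  190.2]
```

View pics/wrist7.png

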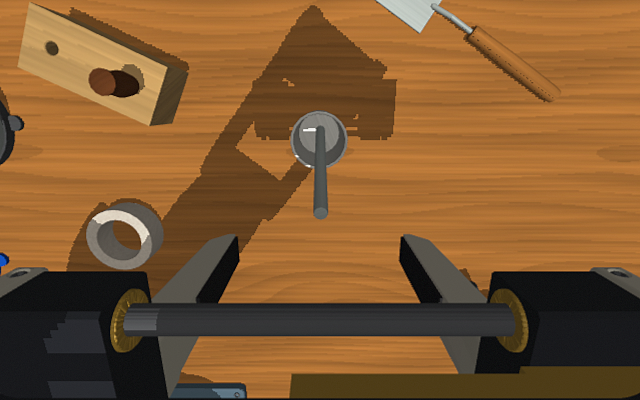

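View pics/scene7.png

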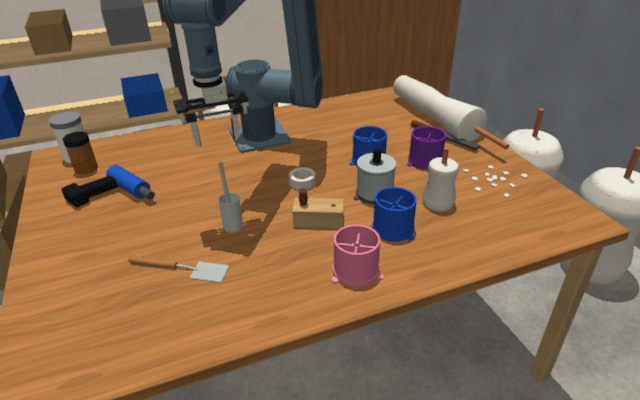

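The rod leans about 0.27 rad in the upright beaker, with nothing else disturbed. Next I'll head for the pot, stopping short to re-measure the knob.

```bash
python3 -m creep '[0,-20,-3,0,0,0,93,0,-36,-3,0,0,0,93,0,-36,-3,0,0,0,93,0,-36,-3,0,0,0,93,0,-36,-3,0,0,0,93]'
python3 -m creep '[0,-36,0,0,0,0,93,0,-36,0,0,0,0,93,0,-36,0,0,0,0,93,0,-36,0,0,0,0,93,0,-36,0,0,0,0,93]'
python3 -m creep '[0,-36,0,0,0,0,93,0,-20,0,0,0,0,93,0,0,0,0,0,0,93,0,0,0,0,0,0,93]'
python3 - <<'E'
from workcell import imaging
import cv2,numpy as np
for n in("wrist",):
    c=imaging.calibration(n);p,d=imaging.read_camera(n)
    np.savez(n+"8.npz",p=p,d=d,K=c["intrinsics"],R=c["R"],t=c["t"])
    cv2.imwrite(f"pics/{n}8.png",p[:,:,::-1])
E
python3 meas.py wrist8
python3 - <<'E'
from h import *
W=cloud(*load("wrist8")[1:]).reshape(-1,3)
m=W[(W[:,2]>112)&(W[:,2]<127)&(np.hypot(W[:,0]-541,W[:,1]-247)<70)];print(m.min(0),m.max(0),np.median(m[:,2]))
m=W[(W[:,2]>130)&(W[:,2]<175)&(np.hypot(W[:,0]-541,W[:,1]-247)<30)];print(m.min(0),m.max(0),np.percentile(m[:,2],90))
E
```

```text
time_s: 12.32
tcp_pos: [483.5, -64.9, 307.6]
ee_rot: [-0.001, 1.0, -0.0, 0.0]
force: [0.1, 0.9, -0.4]
grip_width: 93.0
time_s: 12.73
tcp_pos: [483.4, 115.2, 307.7]
ee_rot: [-0.0, 1.0, 0.0, 0.0]
force: [0.4, -0.9, -0.1]
grip_width: 93.1
time_s: 13.07
tcp_pos: [483.7, 170.1, 307.5]
ee_rot: [-0.0, 1.0, 0.001, -0.0]
force: [-0.1, -0.6, 0.1]
grip_width: 93.0
handle 702 mean [587.7 -16.4 110.4] encl [587.7 -19. ] 13.3 z 95.0 116.7
lid 10753 mean [544.4 244.7 121. ] encl [541.4 245.7] 62.0 z 113.4 126.7
knob 702 mean [541.8 244.5 164.4] encl [541.6 245.6] 13.0 z 155.0 167.0
[480.046455   183.88305475 113.37566086] [603.33564473 306.95262389 126.7298339 ] 120.93466181368208
[529.25831507 232.58901179 130.01205881] [554.31123387 258.10072687 166.95142091] 165.63745379038446
```

View pics/wrist8.png

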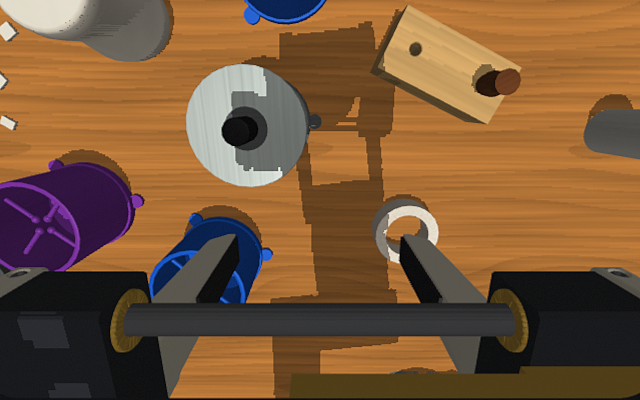

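The knob, at (238,131) in the wrist view, is centred at world (541.6, 245.6). I'll move above it and descend.

```bash
python3 -m creep '[19,-25,0,0,0,0,93,19,-25,0,0,0,0,93,20,-25.5,0,0,0,0,93,0,0,0,0,0,0,93,0,0,0,0,0,0,93]'
python3 -m creep '[0,0,25,0,0,0,93,0,0,30,0,0,0,93,0,0,30,0,0,0,93,0,0,0,0,0,0,93,0,0,0,0,0,0,93]'
```

```text
time_s: 13.53
tcp_pos: [543.1, 244.2, 306.8]
ee_rot: [0.0, 1.0, 0.0, -0.001]
force: [-0.8, -0.7, -0.6]
grip_width: 93.2
time_s: 13.95
tcp_pos: [541.3, 243.3, 222.2]
ee_rot: [0.001, 1.0, -0.001, -0.002]
force: [-0.0, -0.2, 0.8]
grip_width: 92.7
```

```bash
python3 -m creep '[0,-1.5,20,0,0,0,93,0,0,25,0,0,0,93,0,0,18,0,0,0,93,0,0,3,0,0,0,93,0,0,0,0,0,0,93]'
python3 -m creep '[0,0,0,0,0,0,93,0,0,0,0,0,0,93]'
python3 - <<'E'
from workcell import imaging
import cv2,numpy as np
for n in("wrist","scene"):
    c=imaging.calibration(n);p,d=imaging.read_camera(n)
    np.savez(n+"9.npz",p=p,d=d,K=c["intrinsics"],R=c["R"],t=c["t"])
    if n=="scene": p=cv2.resize(p[80:240,300:480],None,fx=3.2,fy=3.2)
    cv2.imwrite(f"pics/{n}9.png",p[:,:,::-1])
E
python3 meas.py wrist9
```

```text
time_s: 14.37
tcp_pos: [542.9, 246.1, 158.1]
ee_rot: [-0.0, 1.0, 0.0, 0.0]
force: [0.4, -0.4, 0.2]
grip_width: 92.8
time_s: 14.53
tcp_pos: [543.9, 246.8, 159.4]
ee_rot: [-0.0, 1.0, 0.0, 0.002]
force: [0.2, 0.5, -0.3]
grip_width: 92.8
lid 21874 mean [554.9 246.2 121. ] encl [541.7 245.6] 61.7 z 112.2 126.9
knob 2193 mean [543.7 245.6 163.9] encl [541.7 245.3] 13.1 z 155.0 166.7
```

View pics/wrist9.png

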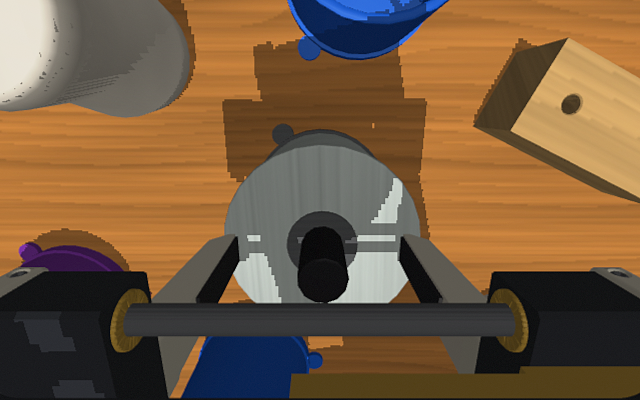

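View pics/scene9.png

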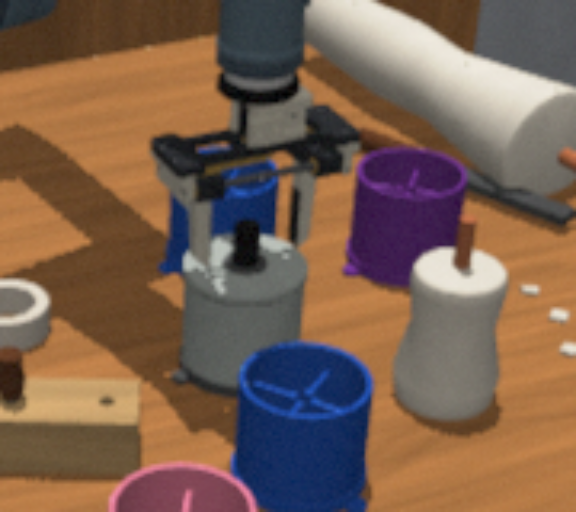

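The steel lid's knob at (322,270) sits between the jaws and the fingertips are clear of the lid. After a small correction I'll close.

```bash
python3 -m creep '[-1.5,0.8,0,0,0,0,60,0,0,0,0,0,0,60,0,0,0,0,0,0,60]' 50
python3 -m creep '[0,0,0,0,0,0,40,0,0,0,0,0,0,40]'
```

```text
time_s: 14.88
tcp_pos: [540.9, 246.0, 157.3]
ee_rot: [-0.0, 1.0, 0.0, 0.0]
force: [-0.4, -0.3, 0.8]
grip_width: 77.6
time_s: 15.05
tcp_pos: [541.0, 246.0, 156.9]
ee_rot: [0.0, 1.0, 0.0, -0.0]
force: [-0.1, 0.1, 0.8]
grip_width: 64.0
```

```bash
python3 -m creep '[0.5,0.4,2,0,0,0,22,0,0,0,0,0,0,22,0,0,0,0,0,0,22,0,0,0,0,0,0,22,0,0,0,0,0,0,22]' 55
python3 -m creep '[0,0,0,0,0,0,22,0,0,0,0,0,0,22,0,0,0,0,0,0,22,0,0,0,0,0,0,22]'
```

```text
time_s: 15.47
tcp_pos: [541.5, 245.6, 154.9]
ee_rot: [-0.0, 1.0, 0.0, -0.0]
force: [-0.1, -0.3, 0.4]
grip_width: 30.7
time_s: 15.8
tcp_pos: [541.5, 245.5, 154.9]
ee_rot: [0.0, 1.0, 0.0, 0.0]
force: [0.9, -0.6, -0.0]
grip_width: 25.3
```

Gripped. I'll pull up in small steps, watching the force.

```bash
python3 -m creep '[0,0,-1,0,0,0,22,0,0,-1,0,0,0,22,0,0,0,0,0,0,22]'
python3 -m creep '[0,0,-1,0,0,0,22,0,0,-1,0,0,0,22,0,0,0,0,0,0,22]'
python3 -m creep '[0,0,-1,0,0,0,22,0,0,-1,0,0,0,22,0,0,0,0,0,0,22]'
```

```text
time_s: 16.05
tcp_pos: [541.2, 245.2, 156.1]
ee_rot: [0.0, 1.0, 0.0, -0.001]
force: [0.6, -1.5, -8.1]
grip_width: 25.7
time_s: 16.3
tcp_pos: [541.0, 245.1, 157.0]
ee_rot: [0.0, 1.0, 0.0, -0.001]
force: [4.8, -0.9, -19.7]
grip_width: 25.2
time_s: 16.55
tcp_pos: [540.7, 245.2, 159.6]
ee_rot: [0.0, 1.0, 0.0, -0.001]
force: [1.2, -0.8, -14.1]
grip_width: 25.7
```

Past the peak. I'll keep going gently.

```bash
python3 -m creep '[0,0,-1,0,0,0,22,0,0,0,0,0,0,22,0,0,0,0,0,0,22]'
python3 -m creep '[0,0,-1.5,0,0,0,22,0,0,-1.5,0,0,0,22,0,0,0,0,0,0,22]'
python3 -m creep '[0,0,-1.5,0,0,0,22,0,0,-1.5,0,0,0,22,0,0,0,0,0,0,22]'
```

```text
time_s: 16.8
tcp_pos: [541.1, 245.4, 163.5]
ee_rot: [0.0, 1.0, 0.0, -0.0]
force: [-2.0, -4.0, -2.9]
grip_width: 25.0
time_s: 17.05
tcp_pos: [542.0, 246.1, 166.8]
ee_rot: [-0.001, 1.0, 0.0, 0.001]
force: [-2.2, -1.2, 1.6]
grip_width: 25.3
time_s: 17.3
tcp_pos: [542.3, 246.1, 168.8]
ee_rot: [-0.001, 1.0, 0.0, 0.001]
force: [0.2, 0.8, -2.9]
grip_width: 25.5
```

```bash
python3 -m creep '[0,0,-1.5,0,0,0,22,0,0,-2,0,0,0,22,0,0,-2,0,0,0,22,0,0,-2,0,0,0,22,0,0,0,0,0,0,22]'
python3 -m creep '[0,0,0,0,0,0,22,0,0,0,0,0,0,22,0,0,0,0,0,0,22,0,0,0,0,0,0,22,0,0,0,0,0,0,22]'
python3 - <<'E'
from workcell import imaging
import cv2,numpy as np
from h import *
for n in("wrist","scene","top"):
    c=imaging.calibration(n);p,d=imaging.read_camera(n)
    W=cloud(d,c["intrinsics"],c["R"],c["t"]).reshape(-1,3)
    m=W[(W[:,2]>125)&(W[:,2]<152)&(np.hypot(W[:,0]-541.6,W[:,1]-245.6)<75)&(np.hypot(W[:,0]-541.6,W[:,1]-245.6)>25)]
    if n!="scene" and len(m)>10:
        med=np.median(m[:,2]);m=m[abs(m[:,2]-med)<6]
        q=np.linalg.lstsq(np.c_[m[:,:2]-[541.6,245.6],np.ones(len(m))],m[:,2],rcond=None)[0]
        print(n,len(m),"lid top z",med,"slopes",q,cv2.minEnclosingCircle(m[:,:2].astype(np.float32)))
    if n=="scene": p=cv2.resize(p[80:280,150:450],None,fx=2.6,fy=2.6)
    cv2.imwrite(f"pics/{n}10.png",p[:,:,::-1])
E
```

```text
time_s: 17.72
tcp_pos: [541.8, 245.7, 176.0]
ee_rot: [-0.0, 1.0, 0.0, 0.0]
force: [0.3, -0.4, -2.7]
grip_width: 25.2
time_s: 18.13
tcp_pos: [541.4, 245.5, 175.3]
ee_rot: [0.0, 1.0, 0.0, -0.0]
force: [0.8, -0.4, -2.3]
grip_width: 25.4
wrist 16456 lid top z 141.27163961712924 slopes [-2.69547025e-03  1.23547048e-04  1.41319250e+02] ((541.7232666015625, 246.30238342285156), 61.78379440307617)
top 404 lid top z 139.69828522739786 slopes [9.08462256e-03 8.70158923e-03 1.39979254e+02] ((539.4830932617188, 247.94422912597656), 61.05290222167969)
```

View pics/scene10.png

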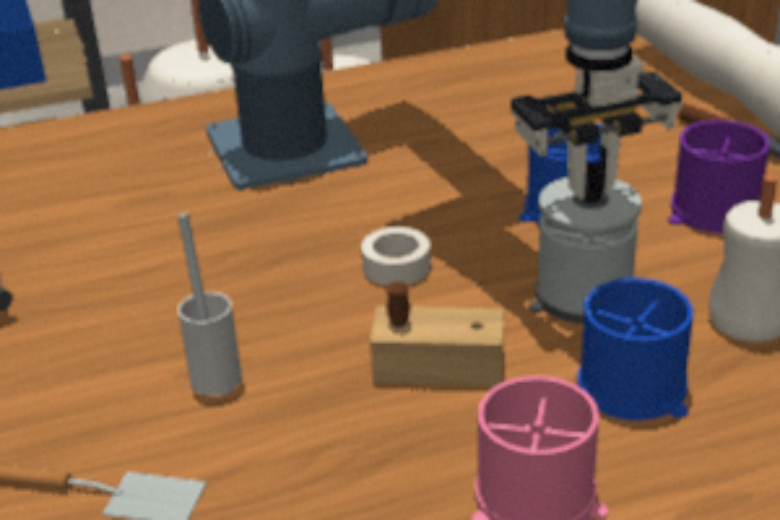

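View pics/wrist10.png

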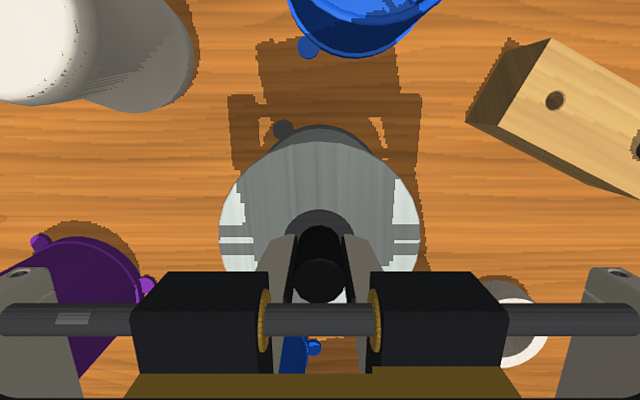

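The lid's top is at 141.3 mm, 20 mm above where it sat, level and centred. In the scene crop the rod still stands in the beaker at (200,260). I'll hold briefly and hand in.

```bash
python3 -m creep '[0,0,0,0,0,0,22,0,0,0,0,0,0,22,0,0,0,0,0,0,22,0,0,0,0,0,0,22,0,0,0,0,0,0,22]'
python3 -c "
from workcell import ctrl
print(ctrl.close_job())"
```

```text
time_s: 18.7
tcp_pos: [541.5, 245.6, 175.4]
ee_rot: [-0.0, 1.0, 0.0, -0.0]
force: [-0.7, 0.1, -2.1]
grip_width: 25.4
the job is handed in; nothing more can be done
None
```

I put the rod in the beaker, let go of it, and opened the lid by about 20 mm. I handed the job in at about 18.7 s, still holding the lid.

- **Rod:** it leans about 0.27 rad on the beaker's rim. The beaker is upright, and nothing else looked moved in the last pictures.
- **Lid:** the seal gave way at about 20 N. The last wrist view showed the lid's top at 141 mm (121 mm when shut), level to within 0.01 rad and centred to about 1 mm. The wrist force was steady at about 2 N, which is the lid's weight.
- **Disagreements:** at the start the scene camera placed things 5–7 mm off from the other views, so I went by the wrist camera. In the last check the top camera read the lid about 2 mm off centre and 1.6 mm lower, still well within tolerance.
- **Networks:** the landmark network mostly missed or mistook things when I tried it, so I didn't use it.

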